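# Spin-check the sample carousel and brake it on the pointer

## Task

Check that the sample carousel runs freely: flick its wheel with a fingertip, either way round, so that it spins briskly on its own and carries the red-capped vial past the yellow pointer at least once and well on round. Then, while the wheel is still turning, brake it with a fingertip so that it stops with the red-capped vial at the pointer, and take the hand away; do not let it run down by itself somewhere else, nor let go of it off the mark and come back to nudge it. Grasp nothing, keep the carousel's stand where it is, and leave the jar, the beaker and the amber bottle alone.

Things in the scene. Friction and masses are not known exactly. Their poses are not given: they have to be found in the camera images.
- carousel: White round stand of the sample carousel, 3.2 kg, standing loose on the bench on a rubber foot 180 mm across. Origin: on the wheel's upright axis, at bench height. Its +x axis runs level from the wheel's axis to the pointer, which is straight away from the robot, give or take 35 degrees.
- pointer_tip (a point): Inner tip of the yellow pointer, a level cone fixed to the stand, over the wheel's rim: 102 mm from the axis, 74 mm above the bench; the cone widens outward to 22 mm across at 150 mm from the axis, where a white post (22 mm wide, 148 to 166 mm from the axis, 85 mm high) carries it.
- wheel (a joint): Angle (rad) of the carousel's wheel about its upright axis, relative to the stand; grows anticlockwise seen from above, has no stops and counts whole turns. At 0 the red-capped vial is opposite the pointer; it is at the pointer at +pi, -pi, +3pi, -3pi and so on. Starts at rest between -1.5 and 1.5. It coasts: it loses about 0.3 rad/s per second at 3 rad/s, 0.2 near 1.
- disc_top (a point): Centre of the wheel's flat top, 60 mm above the bench, on the axis. The wheel is a blue plastic disc, 260 mm across, 10 mm thick, about 0.5 kg, with a hub 40 mm across and 14 mm high. Its rim band from 95 to 130 mm radius is bare and flat, with a flat red stripe outside the red-capped vial; a fingertip pressed down on this band with a few newtons stops the wheel almost at once.
- red_vial (a point): Centre of the top of the red cap, 80 mm from the axis, 97 mm above the bench; moves with the wheel. Six such upright vials, 19 mm across, 37 mm above the disc's top, with 23 mm wide, 5 mm high collars at the foot, are fixed rigidly to the wheel 60 degrees apart at 80 mm radius: one red-capped, five white-capped. They can be pushed sideways to turn the wheel.
- pick_point (a point): The place where the red-capped vial must stop: on the stand's +x axis, 80 mm from the wheel's axis, directly inward of the pointer's tip, 95 mm above the bench. It is fixed to the stand.
- jar: Jar with black lid, 62 mm across, 62 mm high, standing loose beside the carousel. Origin: centre of its underside. Not to be disturbed.
- beaker: Small clear glass beaker, 60 mm across, 75 mm high, standing loose beside the carousel. Origin: centre of its underside. Not to be disturbed.
- amber_bottle: Small amber bottle with white cap, 44 mm across, 85 mm high, standing loose beside the carousel. Origin: centre of its underside. Not to be disturbed.

How it is judged (in metres and radians):
On the way, in this order (a step that is already met when the one before it is completed fails the run):
1. the wheel spins freely, faster than 1.5 rad/s, with no finger on it ((velocity of joint wheel above 1.5 rad/s or velocity of joint wheel below -1.5 rad/s) and contact force between wheel and the fingers below 0.05 N), for 0.1 s.
2. coasting untouched, the red-capped vial has gone past the pointer once and on to the far side (wheel joint beyond 2 pi either way) ((value of joint wheel above 6.28 rad or value of joint wheel below -6.28 rad) and contact force between wheel and the fingers below 0.05 N), for 0.02 s.
3. a finger on the wheel has stopped it with the red-capped vial within 14 mm of the pick point (contact force between wheel and the fingers above 0.2 N and horizontal distance between red_vial and pick_point below 0.014 m and velocity of joint wheel between -0.05 and 0.05 rad/s), for 0.1 s.
At the end, for the whole second after the job is handed in: The wheel is at rest, released, with the red-capped vial within 14 mm (about 10 degrees) of the pick point at the pointer; the stand has not moved more than 12 mm, and the jar, beaker and amber bottle stand upright within 20 mm of where they were (horizontal distance between red_vial and pick_point below 0.014 m and velocity of joint wheel between -0.05 and 0.05 rad/s and (value of joint wheel above 6.28 rad or value of joint wheel below -6.28 rad) and distance of pick_point from where it was at the start of the episode below 0.012 m and height (world z) of carousel below 0.01 m and distance of each of jar, beaker, amber_bottle from where it was at the start of the episode below 0.02 m and angle between each of jar, beaker, amber_bottle's own z axis and vertical below 0.2 rad); the robot touches nothing.
It fails at once if after its spin the wheel stands still, untouched, with the red-capped vial more than 20 mm from the pick point (it ran down by itself, or was let go off the mark) (velocity of joint wheel between -0.05 and 0.05 rad/s and (value of joint wheel above 6.28 rad or value of joint wheel below -6.28 rad) and contact force between wheel and the fingers below 0.05 N and horizontal distance between red_vial and pick_point above 0.02 m).
It fails at once if the carousel's stand is shoved, turned or lifted by more than 15 mm (distance of any of pick_point, carousel from where it was at the start of the episode above 0.015 m).
It fails at once if the jar, beaker or amber bottle is moved or lifted by more than 20 mm (distance of any of jar, beaker, amber_bottle from where it was at the start of the episode above 0.02 m).
It also fails if it takes over 58 s, if anything falls off the work surface, if the arm or the gripper's body presses on something with over 40 N, if the wrist force passes 120 N, or if a joint passes its speed limit or range.

## Robot

A 6-joint arm with a two-finger parallel gripper is mounted at the origin on the work surface. World frame = base frame: x ahead of the robot, y to its left, z up, the work surface at z = 0. Lengths are in m, angles in degrees, forces in N, time in s.
With the tool pointing down it reaches from about 0.2 to 0.875 m from the base axis. Payload 3.4 kg.
Tool frame: the origin (TCP) lies between the finger pads; the fingertips stand 22 mm ahead of it and the grasp point (between the pads) lies 3 mm ahead of it; z points along the fingers, x is the direction in which the jaws open and shut, and the axes are right-handed (so a half turn about z gives the same grasp; the last joint's range is limited). The gripper opens to 94 mm and grips with 3 to 60 N. Pads are 16 mm wide; open, the fingers measure 119 mm over their backs; the gripper's body (75 mm by 177 mm) begins 78 mm behind the grasp point.
Start: joints at [-78.495, 15.808, 86.224, -0, 77.962, -6.933], TCP at [0.182, -0.546, 0.227] pointing down, gripper open.
Joint ranges: [-165.64, 165.64], [-43.16, 119.46], [12.63, 154.43], [-67.54, 247.53], [6.08, 155.33], [-154.97, 154.97]. Speed limits (degrees/s): [147.25, 147.25, 180, 180, 180, 180].

## Interface

Orientations are given as [roll, pitch, yaw] about the fixed x, y, z axes, in that order (R = Rz(yaw) Ry(pitch) Rx(roll)).
In Python, from workcell import * gives the robot as it stands.
- The arm moves only by the tool arm_command, never from a script. Its arguments are lists of equal length, an entry for each row: "offset": the shift along the tool's x, y, z in m, a list of three; "twist": the turn about the tool's z in degrees. A call has 1 to 12 rows; each row is the pose to reach, as a shift and turn from the pose commanded when the call began, along the tool's axes at that moment; what a row does not reach only later rows make up. A row lasts 1/12 s, in which the tool goes at most 41.7 mm and 7.16 degrees, less where a joint would pass 70% of its speed; a pose out of reach is approached as far as the arm can. A call with a gripper value outside its range is refused whole. "grip" is the opening in per cent of the stroke, from 0 (shut) to 100 (fully open), set as the call begins (left out, the last holds). The fingers move at their own pace and stop on an object; the grip force is fixed at half the most. Time passes only in rows, so rows that repeat a pose let the fingers close. It gives the time, the measured TCP pose, the force and the opening at its end, in the units of the state.
- observe(): the state, without advancing time (a new reading comes with each control period).
- grab_frame(name): name is "scene" or "top"; returns the picture (384x512x3 uint8, blue, green, red); there is no depth.
- get_calibration(name): a dict with "fx", "fy", "cx", "cy" (pixels), "eye" and "attitude" of the camera in the world. Camera axes: x right, y up, looking along -z (the intrinsics and any distortion apply to the point x, -y, -z); pixel columns grow to the right and rows downward; lengths in m; the calibration is good to about 2 mm. A picture is of the moment at which its call begins. get_calibration takes no time and is no camera call.
- job_done(): hands the job in, once; it reports no verdict.
The state is a dict: "t": time; "qpos": joint angles; "joint_velocities": joint speeds; "joint_torque": joint torques, N m; "eef_pos": TCP position; "ee_rot": TCP orientation; "wrist_force": force on the tool from outside, world axes, zero at the start; "wrist_torque": the same for the moment, N m; "width": finger opening in m.
Only numpy, scipy, OpenCV 4.12 (cv2) and the standard library are available. Lean on these libraries where they do the work, as an engineer would, in place of code of your own. Each camera call takes 0.05 s, during which the arm holds its last target. There are 200 camera calls.

## Working session

There is one attempt and no reset: what is moved stays moved. The work goes in short steps, Python scripts to look and compute and a tool call to move; the robot and the scene stay as the last step left them, time stands still between calls to the robot, and variables do not carry over. Pictures are saved under pics/ and viewed, about 8 in all and at most 12, crops included, and the job is handed in when it is done.

Besides the shell and the picture viewer there is one more tool, called after "Request:" by a JSON object that holds its "op" and its "data". arm_command: Moves the arm, as the interface text tells. Its arguments: {"type":"object","properties":{"offset":{"type":"array","items":{"type":"array","items":{"type":"number"}}},"twist":{"type":"array","items":{"type":"number"}},"grip":{"type":"number"}},"required":["offset","twist"]}

```bash
ls && mkdir -p pics
python3 - <<'E'
from workcell import *
import cv2
s=observe();print(s)
for n in("scene","top"):
    print(n,get_calibration(n)); cv2.imwrite(f"pics/{n}0.png",grab_frame(n))
E
```

```text
pics
{'t': 0.0, 'qpos': array([-7.84945926e+01,  1.58467007e+01,  8.62938639e+01, -3.81528950e-04,
        7.79627691e+01, -6.93345157e+00]), 'joint_velocities': array([ 0.03175303, -0.00338682,  0.01774597,  0.08922907,  0.03603987,
        0.07513695]), 'joint_torque': array([ 8.55157832e-04, -4.04590487e+01, -2.37229800e+01,  7.00798701e-02,
        3.43328237e-02, -1.35378227e-04]), 'eef_pos': array([ 0.18174812, -0.54496252,  0.22662333]), 'ee_rot': array([-1.79987896e+02,  1.02623158e-01, -7.15610502e+01]), 'wrist_force': array([-0.84684615,  0.07303872,  0.09975222]), 'wrist_torque': array([-0.01026692, -0.00117555, -0.00054034]), 'width': 0.09406264245215114}
scene {'fx': 355.89235182698474, 'fy': 355.89235182698474, 'cx': 256.126498179119, 'cy': 194.58109625530074, 'eye': array([1.20656786, 0.24233551, 0.71967428]), 'attitude': array([ 45.15053149,  -0.29402347, 109.87482175])}
top {'fx': 347.9160190587592, 'fy': 347.9160190587592, 'cx': 249.19815489154743, 'cy': 190.38115943240646, 'eye': array([0.52062898, 0.02509624, 0.89214367]), 'attitude': array([  7.07522509,  -0.77982972, -90.53323338])}
```

View pics/top0.png

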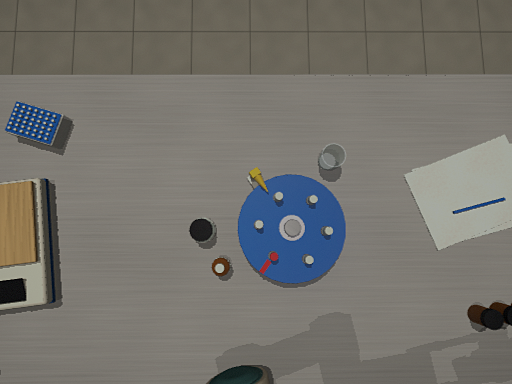

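View pics/scene0.png

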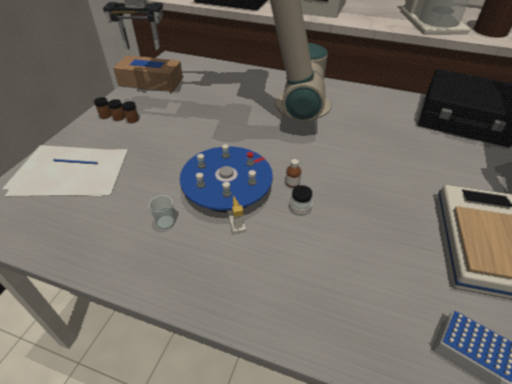

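The top view has the wheel at about (292,229), the red vial at (273,257), the pointer from (268,192) to (255,173), the jar at (201,230), amber bottle at (221,267) and beaker at (332,157). The scene view shows the same layout. Next I'll convert these to positions.

```bash
cat > h.py <<'E'
from workcell import *
import cv2, numpy as np
from scipy.spatial.transform import Rotation as R
def ray(n,u,v,z):
    c=get_calibration(n); M=R.from_euler('xyz',c['attitude'],degrees=True).as_matrix()
    d=M@np.array([(u-c['cx'])/c['fx'],-(v-c['cy'])/c['fy'],-1.]); e=np.array(c['eye'])
    return (e+d*(z-e[2])/d[2])
def mask(im,lo,hi): return cv2.inRange(cv2.cvtColor(im,cv2.COLOR_BGR2HSV),lo,hi)
def big(m):
    cs,_=cv2.findContours(m,cv2.RETR_EXTERNAL,cv2.CHAIN_APPROX_NONE); return max(cs,key=cv2.contourArea)
E
python3 - <<'E'
from h import *
np.set_printoptions(precision=4,suppress=True)
P={}
for n in("top","scene"):
    im=cv2.imread(f"pics/{n}0.png")
    c=big(mask(im,(100,120,60),(125,255,255)) if n=="top" else cv2.bitwise_and(mask(im,(100,120,60),(125,255,255)),cv2.rectangle(np.zeros(im.shape[:2],np.uint8),(170,140),(285,225),255,-1)))
    p=np.array([ray(n,*q,.06)[:2] for q in cv2.convexHull(c)[:,0].astype(float)])
    A=np.c_[2*p,np.ones(len(p))];s=np.linalg.lstsq(A,(p**2).sum(1),rcond=None)[0]
    r=np.sqrt(s[2]+s[0]**2+s[1]**2);C=s[:2];print(n,"centre",C,"r",r, "res",np.abs(np.hypot(*(p-C).T)-r).max())
    y=big(mask(im,(18,130,100),(32,255,255)));pts=y[:,0].astype(float)
    w=np.array([ray(n,*q,.074)[:2] for q in pts]);d=np.hypot(*(w-C).T)
    m=w.mean(0)-C;print(" pointer rmin,max",d.min(),d.max(),"tip ang",np.degrees(np.arctan2(*(w[d.argmin()]-C)[::-1])),"mean ang",np.degrees(np.arctan2(m[1],m[0])))
    rm=mask(im,(0,150,80),(8,255,255))|mask(im,(172,150,80),(180,255,255))
    near=np.zeros_like(rm); cv2.fillPoly(near,[cv2.convexHull(c)],255); near=cv2.dilate(near,np.ones((9,9)))
    v,u=np.nonzero(rm&near);q=np.array([ray(n,a,b,.06)[:2] for a,b in zip(u,v)]);print(" red n",len(u)); d=np.hypot(*(q-C).T)
    o=q[(d>.1)]-C;print(" stripe ang",np.degrees(np.arctan2(o.mean(0)[1],o.mean(0)[0])),d.min(),d.max())
for k,(u,v,z) in dict(jar=(201,230,.062),amber=(220,268,.085),beaker=(333,156,.075)).items():print(k,ray("top",u,v,z))
print("red cap top",ray("top",273.5,256.5,.097))
E
```

```text
top centre [ 0.5339 -0.0867] r 0.12829739614023808 res 0.0007915490112962442
 pointer rmin,max 0.10373007527850664 0.16685156380124194 tip ang 33.669171906240855 mean ang 33.40768941115241
 red n 121
 stripe ang 144.37786235361108 0.0716953523230301 0.12756400916471444
scene centre [ 0.5385 -0.0845] r 0.12852509786270258 res 0.002813523832576381
 pointer rmin,max 0.11000296911909217 0.16740144947520075 tip ang 34.27242621233304 mean ang 34.242695318352965
 red n 40
 stripe ang 157.10247755433883 0.10147129313444028 0.12619705961694583
jar [0.53   0.1278 0.062 ]
amber [0.4435 0.0812 0.085 ]
beaker [ 0.7037 -0.1892  0.075 ]
red cap top [ 0.4688 -0.04    0.097 ]
```

Request:
{"op": "arm_command", "data": {"offset": [[-0.24, -0.476, 0], [-0.24, -0.476, 0], [-0.24, -0.476, 0], [-0.24, -0.476, 0], [-0.24, -0.476, 0], [-0.24, -0.476, 0], [-0.24, -0.476, 0], [-0.24, -0.476, 0], [-0.24, -0.476, 0], [-0.24, -0.476, 0], [-0.24, -0.476, 0], [-0.24, -0.476, 0]], "twist": [18.4, 18.4, 18.4, 18.4, 18.4, 18.4, 18.4, 18.4, 18.4, 18.4, 18.4, 18.4], "grip": 0}}

```text
t: 1.1
eef_pos: [0.533, -0.1909, 0.2272]
ee_rot: [180.0, 0.0, -89.9]
wrist_force: [-0.5, -0.5, 0.4]
width: 0.0176
```

Request:
{"op": "arm_command", "data": {"offset": [[0.009, -0.002, 0.04], [0.009, -0.002, 0.08], [0.009, -0.002, 0.11], [0.009, -0.002, 0.13], [0.009, -0.002, 0.135], [0.009, -0.002, 0.135], [0.009, -0.002, 0.135]], "twist": [0, 0, 0, 0, 0, 0, 0]}}

```text
t: 1.68
eef_pos: [0.5348, -0.2023, 0.0932]
ee_rot: [-179.9, -0.0, -90.0]
wrist_force: [0.7, 0.9, 0.2]
width: 0.0003
```

Run:
```python
from h import *
s=observe();print(s['eef_pos'],s['wrist_force'])
a=grab_frame("scene");b=grab_frame("top");cv2.imwrite("pics/b.png",np.hstack([a[100:270,100:400],b[120:290,150:450]]))
```

```text
[ 0.53475416 -0.20227162  0.09317023] [0.65283264 0.86606463 0.18628569]
```

View pics/b.png

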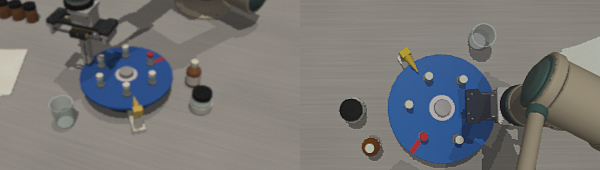

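The hand is over the right rim, and the top view of the red stripe and pointer is clear. Next is a static press test to learn the contact height and stiffness.

Request:
{"op": "arm_command", "data": {"offset": [[0, 0, 0.008], [0, 0, 0.012], [0, 0, 0.012]], "twist": [0, 0, 0]}}

```text
t: 2.03
eef_pos: [0.5357, -0.2025, 0.0822]
ee_rot: [-179.8, -0.1, -90.0]
wrist_force: [0.1, 0.2, 8.1]
width: 0.0008
```

Request:
{"op": "arm_command", "data": {"offset": [[0, 0, 0.002], [0, 0, 0.002]], "twist": [0, 0]}}

```text
t: 2.2
eef_pos: [0.537, -0.2025, 0.0821]
ee_rot: [-179.6, -0.1, -90.0]
wrist_force: [0.1, 3.5, 16.6]
width: 0.0003
```

Request:
{"op": "arm_command", "data": {"offset": [[0, 0, -0.007], [0, 0, -0.007], [0, 0, -0.007], [0, 0, -0.007]], "twist": [0, 0, 0, 0]}}

```text
t: 2.53
eef_pos: [0.5337, -0.2018, 0.0851]
ee_rot: [180.0, 0.0, -90.0]
wrist_force: [-1.0, -0.2, -0.4]
width: 0.0004
```

Request:
{"op": "arm_command", "data": {"offset": [[0, 0, 0.006]], "twist": [0]}}

```text
t: 2.62
eef_pos: [0.5356, -0.2023, 0.0816]
ee_rot: [-179.8, -0.1, -90.0]
wrist_force: [-1.3, 8.5, 58.4]
width: 0.0002
```

Request:
{"op": "arm_command", "data": {"offset": [[0, 0, 0]], "twist": [0]}}

```text
t: 2.7
eef_pos: [0.5369, -0.2023, 0.0821]
ee_rot: [-179.6, -0.1, -90.0]
wrist_force: [-0.3, 1.4, 18.0]
width: 0.0004
```

Request:
{"op": "arm_command", "data": {"offset": [[0, 0, -0.03], [-0.02, -0.012, -0.05], [-0.034, -0.024, -0.05], [-0.034, -0.024, -0.05], [-0.034, -0.024, -0.05]], "twist": [0, 0, 0, 0, 0]}}

```text
t: 3.12
eef_pos: [0.5578, -0.1674, 0.1286]
ee_rot: [179.9, 0.0, -89.9]
wrist_force: [-0.1, -0.4, -0.1]
width: 0.0003
```

```bash
cat >> h.py <<'E'
C=np.array([.5339,-.0867]);PA=33.7
def redang(im):
    """wheel angle (deg, mod 360) from red stripe in the top picture"""
    rm=mask(im,(0,150,80),(8,255,255))|mask(im,(172,150,80),(180,255,255))
    v,u=np.nonzero(rm)
    if len(u)==0: return None,0
    q=np.array([ray("top",a,b,.06)[:2] for a,b in zip(u,v)])-C; d=np.hypot(*q.T)
    o=q[(d>.098)&(d<.13)]
    if len(o)<12: return None,len(o)
    m=o.mean(0); return (np.degrees(np.arctan2(m[1],m[0]))-PA-180)%360,len(o)
def track(n,gap=0):
    out=[]
    for i in range(n):
        t=observe()['t']; a,k=redang(grab_frame("top")); out.append((t,a,k))
    return out
E
python3 - <<'E'
from h import *
s=observe();print(s['eef_pos'],s['wrist_force'],[(t,a,k) for t,a,k in track(1)])
E
```

```text
[ 0.55775509 -0.16737539  0.12859589] [-0.13685091 -0.38366642 -0.14380287] [(3.1167, np.float64(280.3380428616374), 62)]
```

Run:
```python
from h import *
for t,a,k in track(8): print(t,a,k)
im=cv2.imread("pics/top0.png");print(redang(im))
```

```text
3.1667 279.4837099674539 62
3.2167 278.6547514792189 60
3.2667 277.8932969784663 59
3.3167 277.27221807104775 62
3.3667 276.4295398925668 59
3.4167 275.686916780843 60
3.4667 274.9372607878079 59
3.5167 274.2226754247344 62
(np.float64(290.6435876813116), 60)
```

The test press gave about 4 N/mm, but lifting off quickly left the wheel creeping clockwise, at -15°/s. So for the real brake I'll press on the near side, where the arm's give is radial, and unload slowly. I'll let this creep die out first.

Request:
{"op": "arm_command", "data": {"offset": [[0, 0, 0], [0, 0, 0], [0, 0, 0], [0, 0, 0], [0, 0, 0], [0, 0, 0], [0, 0, 0], [0, 0, 0], [0, 0, 0], [0, 0, 0], [0, 0, 0], [0, 0, 0]], "twist": [0, 0, 0, 0, 0, 0, 0, 0, 0, 0, 0, 0]}}

```text
t: 4.57
eef_pos: [0.5581, -0.1679, 0.1294]
ee_rot: [180.0, -0.0, -90.0]
wrist_force: [0.0, 0.1, -0.5]
width: 0.0006
```

Run:
```python
from h import *
for t,a,k in track(3): print(t,a,k)
```

```text
4.5667 262.9013166407705 59
4.6167 262.349179141932 60
4.6667 261.9271444906725 62
```

Request:
{"op": "arm_command", "data": {"offset": [[0, -0.034, 0], [0, -0.034, 0], [0, -0.034, 0], [0, -0.034, 0], [0, -0.034, 0], [0, -0.034, 0], [0, -0.034, 0], [0, -0.034, 0], [0, -0.034, 0], [0, -0.034, 0], [0, -0.034, 0], [0, -0.034, 0]], "twist": [0, 0, 0, 0, 0, 0, 0, 0, 0, 0, 0, 0]}}

```text
t: 5.72
eef_pos: [0.5921, -0.1679, 0.1295]
ee_rot: [180.0, -0.0, -90.0]
wrist_force: [-0.3, -0.2, 0.2]
width: 0.0006
```

Run:
```python
from h import *
for t,a,k in track(3): print(t,a,k)
b=grab_frame("top");cv2.imwrite("pics/c.png",cv2.resize(b[150:310,210:400],None,fx=3,fy=3))
```

```text
5.7167 257.3300493070274 61
5.7667 257.1829998545602 58
5.8167 257.1317712449242 59
```

View pics/c.png

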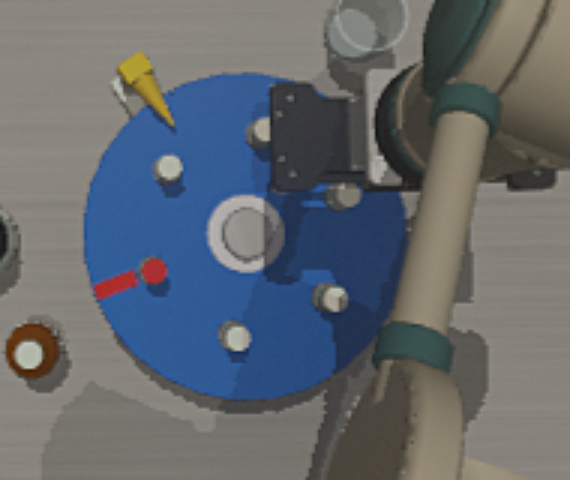

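Request:
{"op": "arm_command", "data": {"offset": [[0, 0, 0.02], [0, 0, 0.035], [0, 0, 0.035], [0, 0, 0.035]], "twist": [0, 0, 0, 0]}}

```text
t: 6.25
eef_pos: [0.5916, -0.1676, 0.0939]
ee_rot: [179.9, 0.0, -90.0]
wrist_force: [0.8, -0.3, 0.7]
width: 0.0004
```

Request:
{"op": "arm_command", "data": {"offset": [[0, 0.005, 0], [0, 0.013, 0], [0, 0.025, 0], [0, 0.04, 0], [0, 0.056, 0], [0.01, 0.064, -0.025], [0.02, 0.069, -0.06], [0.02, 0.07, -0.07]], "twist": [0, 0, 0, 0, 0, 0, 0, 0]}}

```text
t: 6.92
eef_pos: [0.5231, -0.1904, 0.1697]
ee_rot: [-179.6, -0.3, -90.0]
wrist_force: [0.0, -0.7, 0.2]
width: 0.0003
```

Run:
```python
from h import *
for t,a,k in track(5): print(t,a,k)
print(observe()['eef_pos'])
```

```text
6.9167 165.80319436804135 51
6.9667 154.22265296421836 52
7.0167 142.78854150155806 57
7.0667 131.4831377417599 53
7.1167 120.15250399264997 55
[ 0.52131435 -0.18711349  0.16343489]
```

The flick worked: 4 rad/s free, with the red vial already past -π. Moving to the brake hover at the near side.

Request:
{"op": "arm_command", "data": {"offset": [[-0.027, 0.027, 0], [-0.054, 0.054, 0], [-0.08, 0.08, 0], [-0.101, 0.101, 0], [-0.101, 0.101, 0.03], [-0.101, 0.101, 0.055], [-0.101, 0.101, 0.065], [-0.101, 0.101, 0.065]], "twist": [0, 0, 0, 0, 0, 0, 0, 0]}}

```text
t: 7.83
eef_pos: [0.4178, -0.0852, 0.096]
ee_rot: [179.5, 0.2, -89.9]
wrist_force: [1.0, -0.1, -1.2]
width: 0.0007
```

Run:
```python
from h import *
for t,a,k in track(8): print(t,a,k)
print(observe()['eef_pos'])
a=grab_frame("scene");b=grab_frame("top");cv2.imwrite("pics/d.png",cv2.resize(np.hstack([a[110:240,140:340],b[150:310,210:400][:130]]),None,fx=2,fy=2))
```

```text
7.8333 None 0
7.8833 None 9
7.9333 300.97026928017345 18
7.9833 290.5496854397683 30
8.0333 280.2569366788687 62
8.0833 269.5272513431066 63
8.1333 258.96353291473946 60
8.1833 248.57969799505975 57
[ 0.4216404  -0.0871917   0.10005558]
```

View pics/d.png

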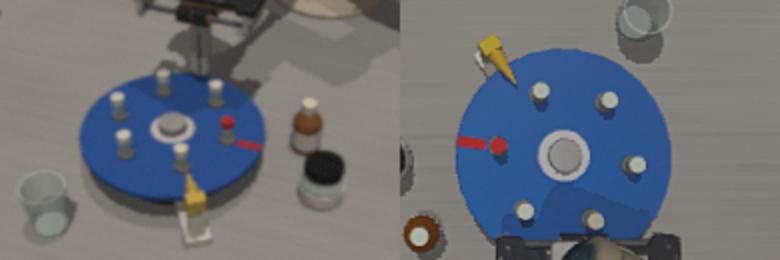

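The fingertip is hovering just off the near rim, and the pointer and stripe are both in view, with the stripe at about (470,142) in the crop. Now I'll lower to a 2–3 mm hover and wait while the wheel slows.

Request:
{"op": "arm_command", "data": {"offset": [[0, 0, 0.008], [0, 0, 0.0145], [0, 0, 0.0145], [0, 0, 0.0145], [0, 0, 0.0145], [0, 0, 0.0145], [0, 0, 0.0145], [0, 0, 0.0145], [0, 0, 0.0145], [0, 0, 0.0145], [0, 0, 0.0145], [0, 0, 0.0145]], "twist": [0, 0, 0, 0, 0, 0, 0, 0, 0, 0, 0, 0]}}

```text
t: 9.33
eef_pos: [0.4211, -0.087, 0.085]
ee_rot: [-180.0, -0.0, -90.0]
wrist_force: [0.8, -0.4, -0.0]
width: 0.0004
```

Request:
{"op": "arm_command", "data": {"offset": [[0, 0, 0], [0, 0, 0], [0, 0, 0], [0, 0, 0], [0, 0, 0], [0, 0, 0], [0, 0, 0], [0, 0, 0], [0, 0, 0], [0, 0, 0], [0, 0, 0], [0, 0, 0]], "twist": [0, 0, 0, 0, 0, 0, 0, 0, 0, 0, 0, 0]}}

```text
t: 10.33
eef_pos: [0.4211, -0.0869, 0.0849]
ee_rot: [180.0, -0.0, -90.0]
wrist_force: [-0.2, -0.0, 0.6]
width: 0.0002
```

Request:
{"op": "arm_command", "data": {"offset": [[0, 0, 0], [0, 0, 0], [0, 0, 0], [0, 0, 0], [0, 0, 0], [0, 0, 0], [0, 0, 0], [0, 0, 0], [0, 0, 0], [0, 0, 0], [0, 0, 0], [0, 0, 0]], "twist": [0, 0, 0, 0, 0, 0, 0, 0, 0, 0, 0, 0]}}

```text
t: 11.33
eef_pos: [0.4211, -0.087, 0.085]
ee_rot: [180.0, -0.0, -90.0]
wrist_force: [0.5, 0.6, 0.1]
width: 0.0008
```

Request:
{"op": "arm_command", "data": {"offset": [[0, 0, 0], [0, 0, 0], [0, 0, 0], [0, 0, 0], [0, 0, 0], [0, 0, 0], [0, 0, 0], [0, 0, 0], [0, 0, 0], [0, 0, 0], [0, 0, 0], [0, 0, 0]], "twist": [0, 0, 0, 0, 0, 0, 0, 0, 0, 0, 0, 0]}}

```text
t: 12.33
eef_pos: [0.4211, -0.087, 0.085]
ee_rot: [-180.0, -0.0, -90.0]
wrist_force: [0.2, 0.2, -0.0]
width: 0.0007
```

```bash
cat > fit.py <<'E'
from h import *
import sys
T=[]
n=int(sys.argv[1])
r=[x for x in track(n) if x[2]>35]
t=np.array([x[0] for x in r]);a=np.degrees(np.unwrap(np.radians([x[1] for x in r])))
for x in r[::3]:print(x)
p=np.polyfit(t-t[-1],a,1);print("deg/s",p[0],"rad/s",np.radians(p[0]),"at t",t[-1],"ang",p[1]);s=observe();print(s['t'],s['eef_pos'],s['wrist_force'])
im=grab_frame("top");y=big(mask(im,(18,130,100),(32,255,255)));w=np.array([ray("top",*q,.074)[:2] for q in y[:,0].astype(float)])-C;d=np.hypot(*w.T);print("pointer",d.min(),d.max(),np.degrees(np.arctan2(*w.mean(0)[::-1])))
E
python3 fit.py 10
```

```text
(12.3333, np.float64(239.75798187820192), 57)
(12.4833, np.float64(218.02460815557174), 57)
(12.6333, np.float64(196.41338966504142), 53)
deg/s -144.1401663000974 rad/s -2.5157204863088727 at t 12.7833 ang 174.77457432147435
12.8333 [ 0.42105679 -0.08695452  0.08496699] [ 0.01096279 -0.06767292  0.91983788]
pointer 0.10377528379858826 0.16689730207592363 33.41704363112565
```

Request:
{"op": "arm_command", "data": {"offset": [[0, 0, 0], [0, 0, 0], [0, 0, 0], [0, 0, 0], [0, 0, 0], [0, 0, 0], [0, 0, 0], [0, 0, 0], [0, 0, 0], [0, 0, 0], [0, 0, 0], [0, 0, 0]], "twist": [0, 0, 0, 0, 0, 0, 0, 0, 0, 0, 0, 0]}}

```text
t: 13.88
eef_pos: [0.4211, -0.087, 0.085]
ee_rot: [-180.0, -0.0, -90.0]
wrist_force: [0.0, -0.5, 0.2]
width: 0.0006
```

Request:
{"op": "arm_command", "data": {"offset": [[0, 0, 0], [0, 0, 0], [0, 0, 0], [0, 0, 0], [0, 0, 0], [0, 0, 0], [0, 0, 0], [0, 0, 0], [0, 0, 0], [0, 0, 0], [0, 0, 0], [0, 0, 0]], "twist": [0, 0, 0, 0, 0, 0, 0, 0, 0, 0, 0, 0]}}

```text
t: 14.88
eef_pos: [0.4211, -0.0869, 0.0849]
ee_rot: [-180.0, -0.0, -90.0]
wrist_force: [0.1, -0.0, -1.4]
width: 0.0004
```

Request:
{"op": "arm_command", "data": {"offset": [[0, 0, 0], [0, 0, 0], [0, 0, 0], [0, 0, 0], [0, 0, 0], [0, 0, 0], [0, 0, 0], [0, 0, 0], [0, 0, 0], [0, 0, 0], [0, 0, 0], [0, 0, 0]], "twist": [0, 0, 0, 0, 0, 0, 0, 0, 0, 0, 0, 0]}}

```text
t: 15.88
eef_pos: [0.4211, -0.0869, 0.085]
ee_rot: [-180.0, -0.0, -90.0]
wrist_force: [-0.3, -0.3, 0.4]
width: 0.0005
```

Request:
{"op": "arm_command", "data": {"offset": [[0, 0, 0], [0, 0, 0], [0, 0, 0], [0, 0, 0], [0, 0, 0], [0, 0, 0], [0, 0, 0], [0, 0, 0], [0, 0, 0], [0, 0, 0], [0, 0, 0], [0, 0, 0]], "twist": [0, 0, 0, 0, 0, 0, 0, 0, 0, 0, 0, 0]}}

```text
t: 16.88
eef_pos: [0.4211, -0.087, 0.085]
ee_rot: [-180.0, -0.0, -90.0]
wrist_force: [0.2, -0.7, -0.1]
width: 0.0005
```

```bash
python3 fit.py 10
```

```text
(16.8833, np.float64(64.20320997045013), 57)
(17.0333, np.float64(50.729911826301134), 57)
(17.1833, np.float64(37.13997401918954), 61)
(17.3333, np.float64(23.928976691902733), 58)
deg/s -89.78625222816302 rad/s -1.5670657244075397 at t 17.3333 ang 23.75841066647872
17.3833 [ 0.42104397 -0.08696121  0.08495308] [-0.3104307  -0.10907141 -1.05063408]
pointer 0.10377528379858826 0.16689730207592363 33.43300170142426
```

Request:
{"op": "arm_command", "data": {"offset": [[0, 0, 0], [0, 0, 0], [0, 0, 0], [0, 0, 0], [0, 0, 0], [0, 0, 0], [0, 0, 0], [0, 0, 0], [0, 0, 0], [0, 0, 0], [0, 0, 0], [0, 0, 0]], "twist": [0, 0, 0, 0, 0, 0, 0, 0, 0, 0, 0, 0]}}

```text
t: 18.43
eef_pos: [0.4211, -0.0869, 0.0849]
ee_rot: [-180.0, -0.0, -90.0]
wrist_force: [-0.5, -0.3, -0.4]
width: 0.0004
```

Request:
{"op": "arm_command", "data": {"offset": [[0, 0, 0], [0, 0, 0], [0, 0, 0], [0, 0, 0], [0, 0, 0], [0, 0, 0]], "twist": [0, 0, 0, 0, 0, 0]}}

```text
t: 18.93
eef_pos: [0.4211, -0.087, 0.085]
ee_rot: [-180.0, -0.0, -90.0]
wrist_force: [-0.3, -1.0, 0.5]
width: 0.0007
```

```bash
python3 fit.py 7
```

```text
(18.9333, np.float64(255.88682784181412), 60)
(19.0833, np.float64(245.1094040683198), 56)
(19.2333, np.float64(234.93089121300915), 55)
deg/s -70.09276495542636 rad/s -1.2233495302986865 at t 19.2333 ang 234.76544139280176
19.2833 [ 0.42104396 -0.08695119  0.08496562] [ 0.07225233 -0.57041979 -1.05368758]
pointer 0.10377528379858826 0.16689730207592363 33.41700913313094
```

Request:
{"op": "arm_command", "data": {"offset": [[0, 0, 0.001], [0, 0, 0.001], [0, 0, 0.001], [0, 0, 0.001], [0, 0, 0.001], [0, 0, 0.001], [0, 0, 0.001], [0, 0, 0.001], [0, 0, 0.005], [0, 0, 0.005], [0, 0, 0.005], [0, 0, 0.005]], "twist": [0, 0, 0, 0, 0, 0, 0, 0, 0, 0, 0, 0]}}

```text
t: 20.33
eef_pos: [0.4217, -0.0876, 0.082]
ee_rot: [-179.9, -0.1, -89.9]
wrist_force: [-4.6, -0.2, 20.0]
width: 0.001
```

```bash
python3 fit.py 4
```

```text
Traceback (most recent call last):
  File "fit.py", line 8, in <module>
    p=np.polyfit(t-t[-1],a,1);print("deg/s",p[0],"rad/s",np.radians(p[0]),"at t",t[-1],"ang",p[1]);s=observe();print(s['t'],s['eef_pos'],s['wrist_force'])
                   ~^^^^
IndexError: index -1 is out of bounds for axis 0 with size 0
```

Run:
```python
from h import *
for t,a,k in track(3):print(t,a,k)
s=observe();print(s['eef_pos'],s['wrist_force'])
im=grab_frame("top")
rm=mask(im,(0,150,80),(8,255,255))|mask(im,(172,150,80),(180,255,255))
v,u=np.nonzero(rm);q=np.array([ray("top",a,b,.06)[:2] for a,b in zip(u,v)])-C;d=np.hypot(*q.T);a=np.degrees(np.arctan2(q[:,1],q[:,0]));k=d<.2
print([(round(x,3),round(y,1)) for x,y in zip(d[k],a[k])][:60])
q=np.array([ray("top",a,b,.097)[:2] for a,b in zip(u,v)])-C;k2=k&(np.hypot(*q.T)<.092);m=q[k2].mean(0);print("cap",np.hypot(*m),np.degrees(np.arctan2(m[1],m[0])),k2.sum())
cv2.imwrite("pics/e.png",cv2.resize(im[150:270,230:350],None,fx=4,fy=4,interpolation=cv2.INTER_NEAREST))
```

```text
20.5333 181.85007102146267 27
20.5833 181.85007102146267 27
20.6333 181.85007102146267 27
[ 0.4216954  -0.08764136  0.08207693] [-3.78440972  0.28381631 19.09111139]
[(np.float64(0.124), np.float64(36.1)), (np.float64(0.122), np.float64(36.8)), (np.float64(0.121), np.float64(35.9)), (np.float64(0.119), np.float64(36.6)), (np.float64(0.118), np.float64(35.7)), (np.float64(0.116), np.float64(36.4)), (np.float64(0.114), np.float64(35.4)), (np.float64(0.114), np.float64(37.1)), (np.float64(0.112), np.float64(36.2)), (np.float64(0.111), np.float64(35.2)), (np.float64(0.11), np.float64(36.9)), (np.float64(0.109), np.float64(35.9)), (np.float64(0.107), np.float64(34.9)), (np.float64(0.107), np.float64(36.7)), (np.float64(0.105), np.float64(35.6)), (np.float64(0.104), np.float64(34.6)), (np.float64(0.103), np.float64(33.5)), (np.float64(0.101), np.float64(32.3)), (np.float64(0.104), np.float64(36.4)), (np.float64(0.102), np.float64(35.4)), (np.float64(0.101), np.float64(34.2)), (np.float64(0.099), np.float64(33.1)), (np.float64(0.098), np.float64(31.9)), (np.float64(0.102), np.float64(37.3))
[... 746 characters left out ...]
loat64(0.082), np.float64(27.1)), (np.float64(0.081), np.float64(25.6)), (np.float64(0.087), np.float64(34.9)), (np.float64(0.085), np.float64(33.6)), (np.float64(0.084), np.float64(32.3)), (np.float64(0.083), np.float64(30.8)), (np.float64(0.081), np.float64(29.4)), (np.float64(0.08), np.float64(27.9)), (np.float64(0.079), np.float64(26.4)), (np.float64(0.085), np.float64(35.9)), (np.float64(0.083), np.float64(34.6)), (np.float64(0.082), np.float64(33.2)), (np.float64(0.081), np.float64(31.8)), (np.float64(0.079), np.float64(30.3)), (np.float64(0.078), np.float64(28.8)), (np.float64(0.077), np.float64(27.2)), (np.float64(0.083), np.float64(36.9))]
cap 0.0796714681385075 34.93993202329993 45
```

View pics/e.png

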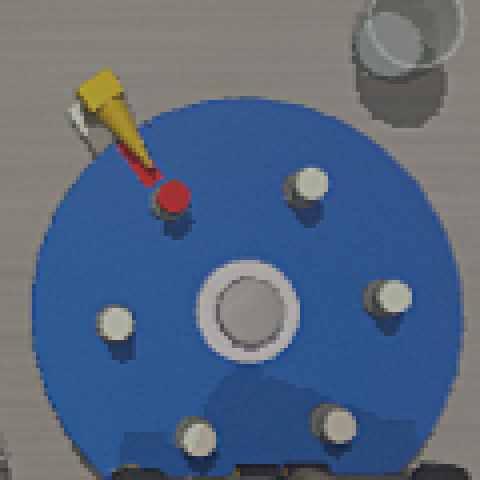

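The wheel is stopped, with the cap at 34.9° against the pointer at about 33.5°, so roughly 1.4° (2 mm) off. Unloading slowly.

Request:
{"op": "arm_command", "data": {"offset": [[0, 0, -0.0003], [0, 0, -0.0006], [0, 0, -0.0009], [0, 0, -0.0012], [0, 0, -0.0014], [0, 0, -0.0016], [0, 0, -0.0018], [0, 0, -0.002], [0, 0, -0.002]], "twist": [0, 0, 0, 0, 0, 0, 0, 0, 0]}}

```text
t: 21.48
eef_pos: [0.4216, -0.0871, 0.0822]
ee_rot: [-179.9, -0.0, -90.0]
wrist_force: [-0.8, -0.1, 5.1]
width: 0.0004
```

Run:
```python
from h import *
for t,a,k in track(3):print(t,a,k)
s=observe();print(s['eef_pos'],s['wrist_force'])
```

```text
21.4833 181.65151848219767 24
21.5333 181.65151848219767 24
21.5833 181.65151848219767 24
[ 0.42161468 -0.08712749  0.08220683] [ 0.64396923 -0.06076881  5.30195414]
```

Request:
{"op": "arm_command", "data": {"offset": [[0, 0, -0.0002], [0, 0, -0.0004], [0, 0, -0.0006], [0, 0, -0.0008], [0, 0, -0.001], [0, 0, -0.0012], [0, 0, -0.0015], [0, 0, -0.003], [0, 0, -0.007], [0, 0, -0.02], [0, 0, -0.05], [0, 0, -0.08]], "twist": [0, 0, 0, 0, 0, 0, 0, 0, 0, 0, 0, 0]}}

```text
t: 22.63
eef_pos: [0.42, -0.0866, 0.1623]
ee_rot: [179.8, 0.1, -90.0]
wrist_force: [-0.0, -0.0, -0.4]
width: 0.0004
```

Run:
```python
from h import *
for t,a,k in track(8):print(t,a,k)
s=observe();print(s['eef_pos'],s['wrist_force'])
```

```text
22.6333 181.21471939195527 24
22.6833 181.21471939195527 24
22.7333 181.21471939195527 24
22.7833 181.21471939195527 24
22.8333 181.21471939195527 24
22.8833 181.21471939195527 24
22.9333 181.21471939195527 24
22.9833 181.21471939195527 24
[ 0.42008817 -0.08659264  0.16082993] [-0.09860096 -0.458404   -0.37603381]
```

Run:
```python
from h import *
im=grab_frame("top");o=cv2.imread("pics/top0.png")
for n,(u,v) in dict(jar=(201,230),amber=(221,267),beaker=(332,157),pointer=(256,176)).items():
    s=np.s_[v-14:v+14,u-14:u+14];t=o[s];r=cv2.matchTemplate(im[v-22:v+22,u-22:u+22],t,cv2.TM_CCOEFF_NORMED);_,m,_,l=cv2.minMaxLoc(r);print(n,"shift px",l[0]-8,l[1]-8,round(m,3))
job_done()
```

```text
jar shift px 0 0 0.999
amber shift px 0 0 0.999
beaker shift px 0 0 0.998
pointer shift px 0 0 0.979
the job is handed in; nothing more can be done
```

I flicked the wheel clockwise with the closed fingertips, and it ran freely. I then braked it on the near rim, and it stopped with the red-capped vial at the pointer. `job_done()` gave no verdict.

- **Spin:** I pushed a white-capped vial. The wheel spun free at about 4 rad/s, faster than the 2.3 I was aiming for, and passed the pointer several times.
- **Brake:** It was turning at about 1.1 rad/s by my prediction when I pressed down. It stopped with the cap about 1.4° (2 mm) from the pointer line and stayed still under the finger.
- **Release:** I unloaded the finger slowly and lifted clear. In eight pictures afterwards the wheel did not move, and the stripe was about 1.2° off the mark (2 mm at the vial, against the 14 mm allowed).
- **Surroundings:** The jar, beaker, amber bottle and pointer showed no shift in the top view.

**Less tidy points:**
- **Test presses:** Before the flick I pressed twice on the still wheel, and the wrist force peaked at 58 N on a fast touch. Lifting off left the wheel creeping clockwise, so I let it almost stop before flicking.
- **Brake force:** The brake settled at about 20 N, more than the 8 N I planned.
- **Camera mismatch:** The two cameras disagreed by about 5 mm on the wheel's centre. I used the top view, which fitted the given sizes better.

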